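Set up a bar on two blocks for tacking a bolt

TASK

Set up the flat bar for tacking the bolt to it. On the grey setting-up plate, stand the V-block centred on the red spot with its V opening upward and running across the plate, and the blue spacer block centred on the yellow spot, square to the plate with its long side along it; then lay the flat bar lengthwise across the tops of both blocks, centred over the plate, and stand the bolt upright on its head on the middle of the bar. Leave the mug and the tape measure standing where they are, and keep clear of the helmet on its stand.

Things in the scene. Friction and masses are not known exactly. Their poses are not given: they have to be found in the camera images.
- plate: fixed grey painted steel plate lying on the table, 110 mm (its x) by 220 mm (its y, lengthwise), 8 mm thick; the origin is the centre of its underside, z up. The two painted spots lie on its long middle line, one in each half, their centres 45 mm either side of the plate's centre (90 mm apart); which is in which half changes
- red_spot: flat red painted rectangle on top of the plate, 70 mm across the plate by 72 mm along it, under 1 mm thick; origin at its centre, on the plate's top face, axes as the plate's. The place of the V-block
- yellow_spot: flat yellow painted rectangle on the plate's other half, same size and axes. The place of the blue spacer block
- v_block_mid (a point): centre of the loose pale steel V-block, 45 mm (x) by 60 mm (y) by 36 mm high, 0.55 kg nominal; half-way up (18 mm above its underside), z up. The V groove runs along x and opens upward, so it is deep in the middle and full height only near its two y ends. The two flat faces 45 mm apart (normal to x) are the ones to grip, low down. It stands upright at the start
- spacer_mid (a point): centre of the loose blue painted solid spacer block, 45 mm (x) by 60 mm (y) by 36 mm high, 0.4 kg nominal; half-way up (18 mm above its underside), z up. It stands upright at the start
- flat_bar_mid (a point): centre of the loose pale steel flat bar, 20 mm (x) by 160 mm (y, lengthwise) by 8 mm thick, 0.2 kg nominal; the point lies half-way up (4 mm above its underside). It lies flat at the start
- stud_bolt_mid (a point): centre of the loose steel hexagon bolt standing on its head, threaded end up: 60 mm tall in all, head 28 x 24 mm and 10 mm high at the bottom, round shank 16 mm in diameter above it, 0.1 kg nominal; the point lies half-way up (30 mm above its underside), z along the shank, up
- mug: white mug with a handle, 82 mm in diameter, 91 mm tall (117 mm over the handle), loose, to be left alone; origin at the centre of its underside
- tape_measure: yellow tape measure standing on its edge, 36 x 79 x 69 mm high, loose, to be left alone; origin at the centre of its underside
- stand_pole (a point): fixed, an obstacle: the upright steel pole, 16 mm thick, of the stand on which a dark welding helmet hangs; red round foot 60 mm in diameter on the table. The point lies on the pole's axis half-way up, 165 mm above the table; the pole is 330 mm tall and the helmet hangs over and behind it from about 180 mm up. It stands behind the gap between the loose parts and the plate: pass in front of it, nearer to the robot, when going from one to the other
Things that resemble listed ones, but are neither listed nor needed, are in the scene too. There is more than one size of the part that bears v_block_mid; the job needs the middle-sized.

How it is judged:
By the outcome, as a careful person would: the job done as asked, in the order asked, and still so for the second after the job is handed in, with the robot touching nothing.
It also fails if it takes over 112 s, if anything falls off the work surface, if the arm or the gripper's body presses on something with over 40 N, if the wrist force passes 120 N, or if a joint passes its speed limit or range.

ROBOT

A 7-joint arm with a two-finger parallel gripper is mounted at the origin on a cart in front of the work surface, level with it; the furniture and walls round the work are solid. World frame = base frame: x ahead of the robot, y to its left, z up, the work surface at z = 0. Lengths are in m, angles in rad, forces in N, time in s.
With the tool pointing down it reaches from about 0.35 to 0.9 m from the base axis. Payload 8.1 kg.
Tool frame: the origin (TCP) lies between the finger pads; the fingertips stand 25 mm ahead of it and the grasp point (between the pads) lies 6 mm ahead of it; z points along the fingers, y is the line along which they close (so a half turn about z gives the same grasp; the last joint's range is limited). The gripper opens to 85 mm and grips with 20 to 120 N. Pads are 22 mm wide; open, the fingers measure 114 mm over their backs; the gripper's body (76 mm by 85 mm) begins 54 mm behind the grasp point. The pads swing forward as they close: fully open they stand 13 mm farther back than shut.
Start: joints at [0.999, 0.434, 0.025, 1.573, -0.012, 1.134, -0.075], TCP at [0.282, -0.558, 0.256] pointing down, gripper open.
Joint ranges: [-2.62, 2.62], [-0.44, 2.09], [-1.27, 1.32], [0.08, 2.57], [-1.32, 4.46], [0.12, 2], [-2.74, 2.74]. Speed limits (rad/s): [2.22, 2.22, 3.01, 3.01, 3.14, 3.14, 3.14].

INTERFACE

Orientations are given as a unit quaternion [x, y, z, w].
In Python, from cell import get_obs, read_camera, get_calibration, job_done gives the robot as it stands.
- The arm moves only by the tool play_rows, never from a script. Its argument "rows" is one flat list of numbers, 4 for each row, row after row: the shift along the tool's x, y, z in mm, then the turn about the tool's z in degrees. A call has 1 to 12 rows; each row shifts and turns the commanded pose from where the row before left it, along the tool's axes as they then stand; what a row does not reach is not made up. A row lasts 1/10 s, in which the tool goes at most 50 mm and 8.59 degrees, less where a joint would pass 70% of its speed; a pose out of reach is approached as far as the arm can. A call is refused whole if a number of a shift passes 50 or a number of a turn 8.59, either way. A call with a gripper value outside its range is refused whole. "gripper" is the finger opening in mm, from 0 to 85.4, set as the call begins (left out, the last holds). The fingers move at their own pace and stop on an object; the grip force is fixed at half the most. Time passes only in rows, so rows that do not move let the fingers close. It gives the time, the measured TCP pose, the force, the opening and the grip force at its end, in the units of the state.
- get_obs(): the state, without advancing time (a new reading comes with each control period).
- read_camera(name): name is "scene" or "side" or "wrist"; returns the picture (420x560x3 uint8, red, green, blue); there is no depth.
- get_calibration(name): a dict with "mtx" (3x3 intrinsics, pixels), "position" and "rotation" of the camera in the world. Camera axes: x right, y down, z forward; pixel columns grow to the right and rows downward; lengths in m; the calibration is good to about 2 mm. A picture is of the moment at which its call begins: read the wrist's pose just before it. get_calibration takes no time and is no camera call; for the wrist camera it gives the pose at the moment of the call.
- job_done(): hands the job in; it is judged then, once.
The state is a dict: "t": time; "q": joint angles; "qd": joint speeds; "tau": joint torques, N m; "tcp_pos": TCP position; "ee_rot": TCP orientation; "ft_force": force on the tool from outside, world axes, zero at the start; "torque": the same for the moment, N m; "finger_gap": finger opening in m; "grasp_force": force on a finger pad.
Only numpy, scipy, OpenCV 4.12 (cv2) and the standard library are available. Lean on these libraries where they do the work, as an engineer would, in place of code of your own. Each camera call takes 0.05 s, during which the arm holds its last target. There are 200 camera calls.

## Working session

There is one attempt and no reset: what is moved stays moved. The work goes in short steps, Python scripts to look and compute and a tool call to move; the robot and the scene stay as the last step left them, time stands still between calls to the robot, and variables do not carry over. Pictures are saved under pics/ and viewed, at most 14 in all, crops included, and the job is handed in when it is done.

Besides the shell and the picture viewer there is one more tool, called after "Emit:" by a JSON object that holds its "fn" and its "kwargs", one argument or row to a line. play_rows: Moves the arm, as the interface text tells. Its arguments: {"type":"object","properties":{"rows":{"type":"array","items":{"type":"number"}},"gripper":{"type":"number"}},"required":["rows"]}

```bash
mkdir -p pics; ls; python3 - <<'E'
from cell import *
import cv2
for n in("scene","side"):
    im=read_camera(n); cv2.imwrite(f"pics/{n}0.png",cv2.resize(im[:,:,::-1],(800,600),interpolation=cv2.INTER_CUBIC))
    c=get_calibration(n); print(n,c)
o=get_obs(); print(o["t"],o["tcp_pos"],o["ee_rot"],o["finger_gap"]); print(get_calibration("wrist"))
E
```

```text
pics
scene {'mtx': array([[535.051025  ,   0.        , 281.08688946],
       [  0.        , 535.051025  , 207.81785521],
       [  0.        ,   0.        ,   1.        ]]), 'position': array([-0.28129107, -1.14012751,  0.86431723]), 'rotation': array([ 0.81183142, -0.27366964,  0.15054126, -0.49332749])}
side {'mtx': array([[393.92957397,   0.        , 279.97960169],
       [  0.        , 393.92957397, 213.33562949],
       [  0.        ,   0.        ,   1.        ]]), 'position': array([0.17489247, 0.90291699, 0.56712799]), 'rotation': array([-0.15507933,  0.82454359, -0.53512621,  0.09858095])}
0.1 [ 0.28214578 -0.55721833  0.25561303] [ 9.72661708e-01  2.32225539e-01 -2.25974907e-04 -6.70345050e-04] 0.085388734585914
{'mtx': array([[315.01459168,   0.        , 275.40448519],
       [  0.        , 315.01459168, 212.75462739],
       [  0.        ,   0.        ,   1.        ]]), 'position': array([ 0.34385353, -0.5254792 ,  0.37342018]), 'rotation': array([ 0.84414594, -0.51807757, -0.07249725,  0.11729198])}
```

View pics/scene0.png

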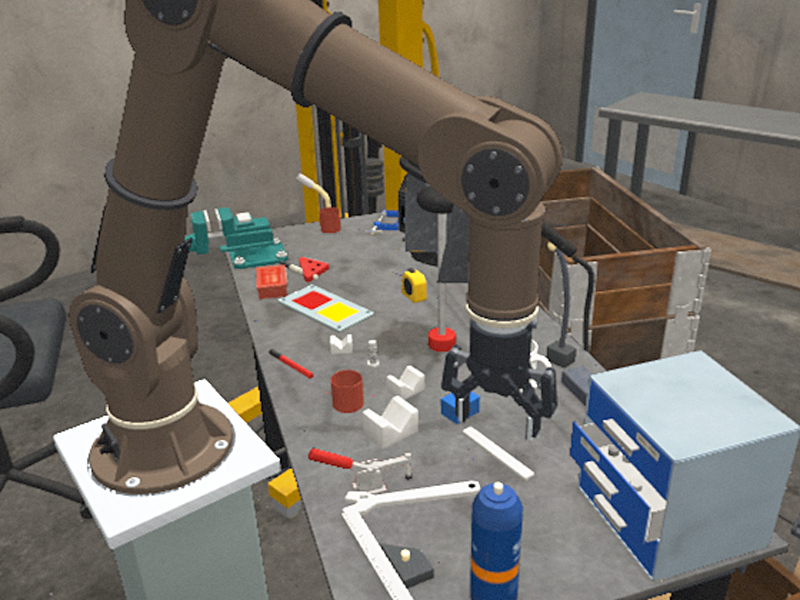

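View pics/side0.png

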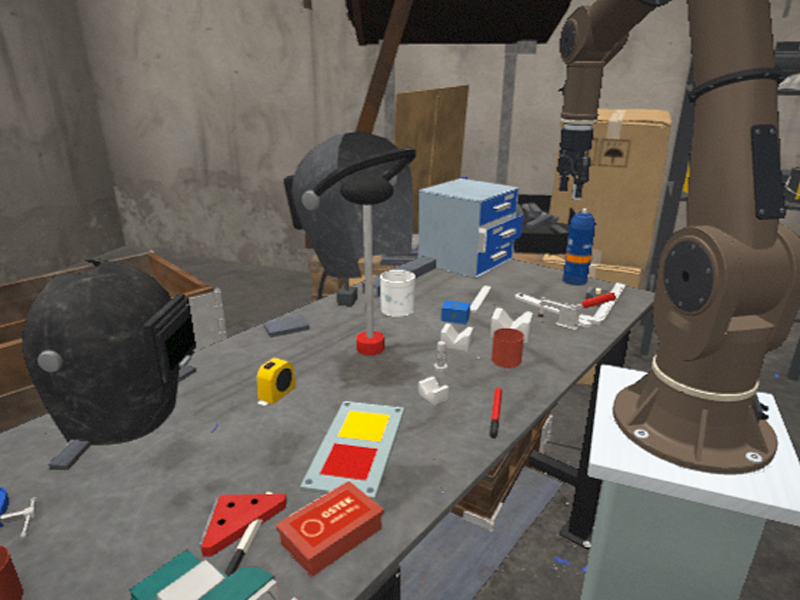

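Scene shows candidates for the V-block: small (341,344), middle (407,381) and large (392,420). The blue spacer is at (460,405) and the drawer cabinet is also blue. The bar is at (497,452), the white folding rule near (415,493), the bolt at (373,352), and the plate at (325,307). The middle V-block fits the description, so I'll check it in close crops.

```bash
cat > h.py <<'E'
import numpy as np, cv2
from cell import *
from scipy.spatial.transform import Rotation as R
def ray(cal,u,v):
    d=R.from_quat(cal["rotation"]).apply(np.linalg.inv(cal["mtx"])@[u,v,1]); return cal["position"],d
def bp(cal,u,v,z):
    p,d=ray(cal,u,v); return p+d*(z-p[2])/d[2]
def proj(cal,P):
    c=R.from_quat(cal["rotation"]).inv().apply(np.asarray(P)-cal["position"]); q=c@cal["mtx"].T
    return q[...,:2]/q[...,2:]
def crop(im,x0,y0,w,h,s,name):
    cv2.imwrite(name,cv2.resize(im[y0:y0+h,x0:x0+w,::-1],None,fx=s,fy=s,interpolation=cv2.INTER_CUBIC))
E
python3 - <<'E'
from h import *
im=read_camera("scene"); crop(im,190,190,200,150,4,"pics/sc1.png")
im=read_camera("side"); crop(im,205,185,200,150,4,"pics/sd1.png")
E
```

```text
(no output)
```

View pics/sc1.png

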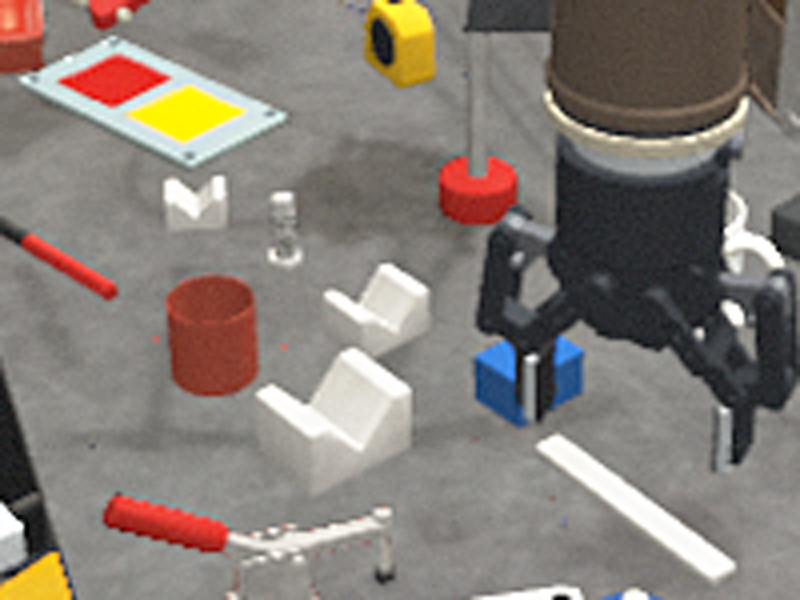

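View pics/sd1.png

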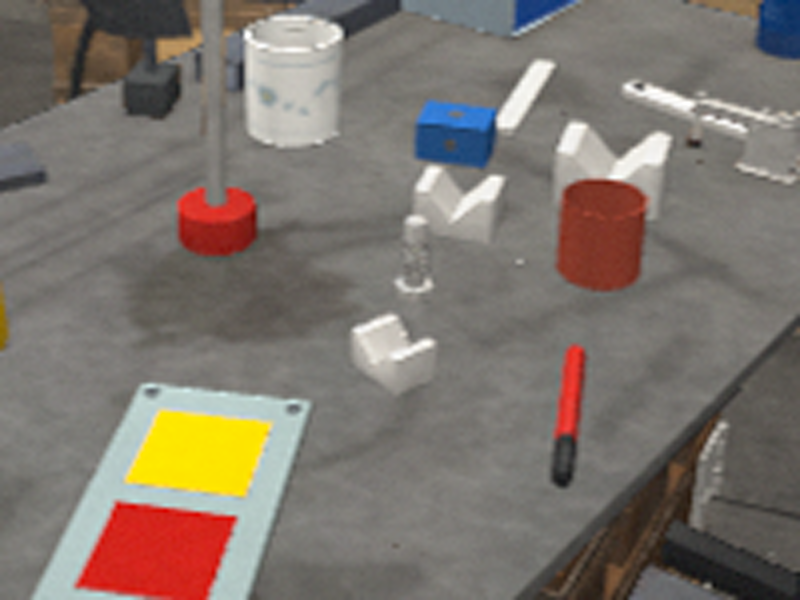

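```bash
python3 - <<'E'
from h import *
S=get_calibration("scene");D=get_calibration("side")
def s(pts,z):
    return np.array([bp(S,(u+.5)/4-.5+190,(v+.5)/4-.5+190,z)[:2] for u,v in pts]).round(4)
def d(pts,z):
    return np.array([bp(D,(u+.5)/4-.5+205,(v+.5)/4-.5+185,z)[:2] for u,v in pts]).round(4)
print("V",s([(325,292),(388,263),(430,288),(370,318)],.036).tolist())
print("Vside near",d([(414,207),(490,242),(504,178),(432,167)],.0).tolist(), d([(504,178),(493,175),(432,167),(414,185)],.036).tolist())
print("blue",d([(428,102),(497,110),(490,138),(417,130)],.036).tolist(), s([(543,335),(584,350)],.036).tolist())
print("bar",s([(537,443),(558,433),(735,570),(716,582)],.008).tolist(), d([(533,60),(555,62),(514,132),(498,128)],.008).tolist())
print("bolt",s([(285,258)],.005).tolist(),d([(414,286)],.005).tolist(),s([(284,196)],.06).tolist(),d([(415,220)],.06).tolist())
print("pole",s([(478,175)],.02).tolist(), "redcup",s([(212,375)],0).tolist(),"small V",s([(195,205)],.015).tolist(), "mug",d([(293,125)],0).tolist())
print("big V",s([(258,392),(348,350),(410,388)],.05).tolist())
for n,c in(("scene",S),("side",D)):
    im=read_camera(n); hsv=cv2.cvtColor(im,cv2.COLOR_RGB2HSV)
    for nm,lo,hi in(("yel",(25,180,150),(35,255,255)),("red",(0,200,120),(4,255,255)),("red2",(175,200,120),(180,255,255)),("blue",(100,150,60),(120,255,255))):
        m=cv2.inRange(hsv,lo,hi); k,l,st,ce=cv2.connectedComponentsWithStats(m)
        for i in range(1,k):
            if st[i,4]>150:
                r=cv2.minAreaRect(np.argwhere(l==i)[:,::-1].astype(np.float32))
                print(n,nm,st[i].tolist(),ce[i].round(1).tolist(),bp(c,*ce[i],.0085)[:2].round(4))
E
```

```text
V [[0.4147, -0.1118], [0.4709, -0.1096], [0.4747, -0.1532], [0.4203, -0.1567]]
Vside near [[0.4863, -0.1496], [0.4163, -0.1162], [0.4337, -0.2251], [0.494, -0.2232]] [[0.4173, -0.1535], [0.4264, -0.1555], [0.4737, -0.1517], [0.4773, -0.1171]]
blue [[0.5132, -0.2705], [0.4548, -0.2757], [0.4459, -0.2197], [0.5049, -0.2129]] [[0.4991, -0.2449], [0.5091, -0.2748]]
bar [[0.4442, -0.3037], [0.4616, -0.3042], [0.4575, -0.4679], [0.4413, -0.4685]] [[0.4678, -0.464], [0.4473, -0.4668], [0.4443, -0.2982], [0.4591, -0.3012]]
bolt [[0.4436, -0.0181]] [[0.4473, -0.025]] [[0.4435, -0.0212]] [[0.4469, -0.0199]]
pole [[0.6142, -0.0338]] redcup [[0.3255, -0.1017]] small V [[0.4235, 0.0731]] mug [[0.6307, -0.2588]]
big V [[0.3035, -0.1954], [0.3753, -0.1939], [0.3819, -0.252]]
scene yel [223, 212, 27, 13, 195] [236.1, 218.0] [0.5009 0.2103]
scene red [205, 205, 26, 11, 157] [218.2, 209.9] [0.4838 0.2979]
scene blue [411, 267, 59, 82, 1187] [441.1, 307.6] [ 0.6543 -0.5073]
scene blue [309, 275, 12, 21, 165] [314.3, 284.7] [ 0.4674 -0.2369]
scene blue [399, 296, 61, 107, 1580] [432.2, 350.0] [ 0.518  -0.5921]
scene blue [330, 339, 35, 61, 1638] [347.0, 370.7] [ 0.324  -0.5216]
scene blue [330, 401, 33, 19, 403] [344.7, 412.7] [ 0.2441 -0.602 ]
side yel [237, 288, 35, 21, 521] [254.7, 297.8] [0.5044 0.2116]
side red [250, 232, 19, 16, 218] [258.5, 240.3] [ 0.6132 -0.0544]
side red [225, 311, 39, 24, 660] [244.2, 322.7] [0.4887 0.3002]
side red [203, 343, 56, 40, 582] [231.7, 362.0] [0.4615 0.4098]
side blue [336, 133, 26, 25, 283] [346.7, 145.7] [ 0.6128 -1.2791]
side blue [397, 148, 20, 31, 437] [406.5, 162.8] [ 0.2681 -1.0586]
side blue [334, 151, 32, 41, 495] [348.6, 171.0] [ 0.5045 -0.8246]
side blue [395, 183, 18, 16, 227] [402.7, 190.9] [ 0.2484 -0.6498]
side blue [309, 210, 20, 17, 250] [318.6, 217.9] [ 0.4893 -0.2765]
```

Block corners: the middle V-block has its 60 mm side along world x and is centred near (0.446,-0.133), with the larger one at (0.34,-0.22) and the smaller at (0.42,0.07). I'll turn the wrist and fly over for a close look.

Emit:
{"fn": "play_rows", "kwargs": {
  "rows": [0,0,-15,6.7,0,0,-15,6.7,0,0,-15,6.7,0,0,-15,6.7,12,-40,0,0,12,-40,0,0,12,-40,0,0,12,-40,0,0,12,-40,0,0,12,-40,0,0,12,-40,0,0,12,-40,0,0]
}}

```text
t: 1.5
tcp_pos: [0.3782, -0.2358, 0.3165]
ee_rot: [1.0, 0.0, 0.0, 0.0]
ft_force: [0.6, -0.9, 0.6]
finger_gap: 0.0858
grasp_force: 0.0
```

```bash
python3 - <<'E'
from h import *
o=get_obs(); c=get_calibration("wrist"); im=read_camera("wrist"); print(o["t"],o["tcp_pos"],o["ee_rot"]); print(c)
np.savez("w1.npz",im=im,p=c["position"],r=c["rotation"])
crop(im,0,0,560,420,800/560,"pics/w1.png")
E
```

```text
1.5 [ 0.37820219 -0.23583793  0.31650145] [9.99999836e-01 4.69883682e-04 2.43439968e-04 2.17728606e-04]
{'mtx': array([[315.01459168,   0.        , 275.40448519],
       [  0.        , 315.01459168, 212.75462739],
       [  0.        ,   0.        ,   1.        ]]), 'position': array([ 0.44719643, -0.23496718,  0.43436353]), 'rotation': array([ 0.70101836, -0.69978056, -0.09657147,  0.09774652])}
```

View pics/w1.png

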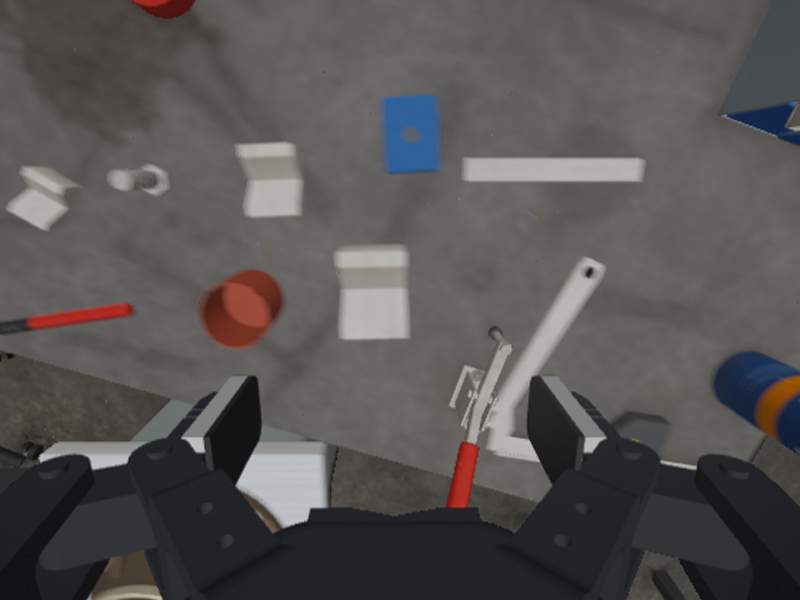

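Wrist view shows the bolt (155,180 head), the V-block (270,180), the spacer (411,134) with its long side along x, and the bar (553,169) along y. An enlarged mosaic will give the corners.

```bash
python3 - <<'E'
from h import *
im=np.load("w1.npz")["im"]
rs=lambda a,s:cv2.resize(a,None,fx=s,fy=s,interpolation=cv2.INTER_CUBIC)
a=rs(im[60:165,75:325],3.2); b=rs(im[100:140,310:470],5)
cv2.imwrite("pics/w1c.png",np.vstack([a,b])[:,:,::-1]); print(a.shape)
E
```

```text
(336, 800, 3)
```

View pics/w1c.png

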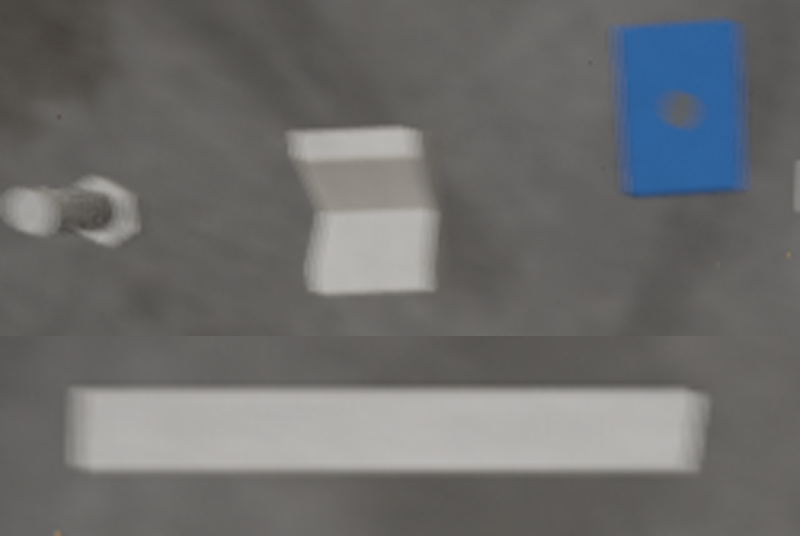

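```bash
python3 - <<'E'
from h import *
w=np.load("w1.npz"); c=dict(mtx=get_calibration("wrist")["mtx"],position=w["p"],rotation=w["r"])
def A(pts,z,s=3.2,ox=75,oy=60,dy=0): return np.array([bp(c,(u+.5)/s-.5+ox,(v-dy+.5)/s-.5+oy,z)[:2] for u,v in pts])
def rep(n,P):
    e=lambda a,b:(np.linalg.norm(P[b]-P[a]).round(4),np.degrees(np.arctan2(*(P[b]-P[a])[::-1])).round(1))
    print(n,P.mean(0).round(4),e(0,1),e(1,2),e(3,2),e(0,3))
rep("V",A([(287,132),(418,127),(437,290),(312,293)],.036))
rep("blue",A([(617,28),(741,22),(747,189),(625,195)],.036))
rep("bar",A([(72,388),(698,388),(698,471),(75,471)],.008,5,310,100,336))
print("bolt",A([(110,211)],.01),A([(35,212)],.06))
E
```

```text
V [ 0.4443 -0.1294] (np.float64(0.049), np.float64(-87.8)) (np.float64(0.0599), np.float64(-176.3)) (np.float64(0.0487), np.float64(-88.5)) (np.float64(0.0593), np.float64(-176.0))
blue [ 0.481  -0.2504] (np.float64(0.0451), np.float64(-87.3)) (np.float64(0.0582), np.float64(-176.1)) (np.float64(0.0463), np.float64(-87.2)) (np.float64(0.0583), np.float64(-177.3))
bar [ 0.4541 -0.38  ] (np.float64(0.1614), np.float64(-89.9)) (np.float64(0.0209), np.float64(-171.3)) (np.float64(0.1628), np.float64(-89.9)) (np.float64(0.0207), np.float64(-175.3))
bolt [[ 0.44433751 -0.01970996]] [[ 0.44427708 -0.01821259]]
```

Emit:
{"fn": "play_rows", "kwargs": {
  "rows": [22,-35,0,-2.8,22,-35,30,0,20.6,-31.6,40,0,0,0,40,0,0,0,40,0,0,0,40,0,0,0,20,0,0,0,0,0],
  "gripper": 75
}}

```text
t: 2.35
tcp_pos: [0.4352, -0.1373, 0.1082]
ee_rot: [1.0, 0.025, -0.003, -0.001]
ft_force: [0.1, -0.5, -0.2]
finger_gap: 0.0752
grasp_force: 0.0
```

```bash
cat >> h.py <<'E'
def th():
    x=R.from_quat(get_obs()["ee_rot"]).as_matrix()[:,0]; return np.degrees(np.arctan2(x[1],x[0]))
def need(x,y,z,yaw=None):
    o=get_obs(); M=R.from_quat(o["ee_rot"]).as_matrix(); d=M.T@(np.array([x,y,z])-o["tcp_pos"])*1e3
    t=th(); a=np.radians(yaw if yaw is not None else t); w=np.array([x,y,z])-o["tcp_pos"]
    d2=np.array([w[0]*np.cos(a)+w[1]*np.sin(a), w[0]*np.sin(a)-w[1]*np.cos(a), -w[2]])*1e3
    print("t",o["t"],"tcp",o["tcp_pos"].round(4),"theta",t.round(2),"shift now",d.round(1),"| turn",None if yaw is None else (t-yaw).round(2),"then shift",d2.round(1),"gap",o["finger_gap"].round(4))
E
python3 -c "
from h import *
need(.4445,-.131,.026,2.8)"
```

```text
Traceback (most recent call last):
  File "h.py", line 19, in need
    print("t",o["t"],"tcp",o["tcp_pos"].round(4),"theta",t.round(2),"shift now",d.round(1),"| turn",None if yaw is None else (t-yaw).round(2),"then shift",d2.round(1),"gap",o["finger_gap"].round(4))
                                                                                                                                                                             ^^^^^^^^^^^^^^^^^^^^^
AttributeError: 'float' object has no attribute 'round'
```

```bash
sed -i 's/o\["finger_gap"\].round(4)/round(o["finger_gap"],4)/' h.py
python3 -c "
from h import *
need(.4445,-.131,.026,2.8)"
```

```text
t 2.35 tcp [ 0.4352 -0.1373  0.1082] theta 2.86 shift now [10.  -5.8 82.2] | turn 0.06 then shift [ 9.6 -5.9 82.2] gap 0.0752
```

Emit:
{"fn": "play_rows", "kwargs": {
  "rows": [9.8,-5.9,0,0,0,0,25,0,0,0,25,0,0,0,20,0,0,0,12,0,0,0,0,0,0,0,0,0]
}}

```text
t: 3.05
tcp_pos: [0.4476, -0.1312, 0.0295]
ee_rot: [1.0, 0.025, 0.001, 0.0]
ft_force: [0.1, 0.4, -0.6]
finger_gap: 0.075
grasp_force: 0.0
```

Emit:
{"fn": "play_rows", "kwargs": {
  "rows": [-3,0,3,0,0,0,0,0,0,0,0,0]
}}

```text
t: 3.35
tcp_pos: [0.4437, -0.1315, 0.026]
ee_rot: [1.0, 0.025, 0.0, 0.0]
ft_force: [-1.6, 0.2, 0.5]
finger_gap: 0.0748
grasp_force: 0.0
```

Emit:
{"fn": "play_rows", "kwargs": {
  "rows": [0,0,0,0,0,0,0,0,0,0,0,0,0,0,0,0,0,0,0,0,0,0,0,0,0,0,0,0],
  "gripper": 20
}}

```text
t: 4.05
tcp_pos: [0.4438, -0.1315, 0.0261]
ee_rot: [1.0, 0.025, 0.0, 0.0]
ft_force: [-2.5, -0.5, 9.7]
finger_gap: 0.0432
grasp_force: 60.3
```

Emit:
{"fn": "play_rows", "kwargs": {
  "rows": [0,0,-10,0,0,0,-25,0,-8,0,-35,0,-8,0,-40,0,-8,-20,-30,0,0,-40,0,0,0,-40,0,0,0,-40,0,0,0,-40,0,0,0,-40,0,0,0,-40,0,0,0,-40,0,0]
}}

```text
t: 5.25
tcp_pos: [0.4036, 0.1682, 0.1656]
ee_rot: [1.0, 0.025, -0.0, 0.0]
ft_force: [0.5, -0.3, -5.6]
finger_gap: 0.0432
grasp_force: 64.2
```

Emit:
{"fn": "play_rows", "kwargs": {
  "rows": [0,-40,0,0,0,-40,0,0,0,-20,0,8.2,0,0,0,8.2,0,0,0,8.2,0,0,0,8.2,0,0,0,8.2,0,0,0,8.2,0,0,0,8.2,0,0,0,8.2,0,0,0,8.2,0,0,0,8.2]
}}

```text
t: 6.45
tcp_pos: [0.3966, 0.2646, 0.1604]
ee_rot: [0.833, -0.553, -0.004, 0.008]
ft_force: [0.5, -2.4, -9.3]
finger_gap: 0.043
grasp_force: 64.2
```

```bash
python3 -c "
from h import *
need(.4865,.299,.20,-79); print(get_obs()['q'].round(2), get_obs()['grasp_force'])"
```

```text
t 6.45 tcp [0.3966 0.2646 0.1604] theta -67.11 shift now [  3.4 -95.5 -41.4] | turn 11.89 then shift [-16.6 -94.8 -39.6] gap 0.043
[-1.51  0.55  1.17  2.09 -0.63  0.95 -2.73] 64.17565025389194
```

The wrist is at its joint limit this way, so I'll turn it the other way (V-block is symmetric).

Emit:
{"fn": "play_rows", "kwargs": {
  "rows": [0,0,0,-8.5,0,0,0,-8.5,0,0,0,-8.5,0,0,0,-8.5,0,0,0,-8.5,0,0,0,-8.5,0,0,0,-8.5,0,0,0,-8.5,0,0,0,-8.5,0,0,0,-8.5,0,0,0,-8.5,0,0,0,-8.5]
}}

```text
t: 7.65
tcp_pos: [0.3968, 0.2636, 0.1596]
ee_rot: [0.952, 0.305, -0.01, 0.003]
ft_force: [-0.6, -0.2, -5.9]
finger_gap: 0.0433
grasp_force: 64.3
```

Emit:
{"fn": "play_rows", "kwargs": {
  "rows": [0,0,0,-8.5,0,0,0,-8.5,0,0,0,-8.5,0,0,0,-8.5,0,0,0,-8.5,0,0,0,-8.5,0,0,0,-8.5,0,0,0,-6,0,0,0,0]
}}

```text
t: 8.55
tcp_pos: [0.397, 0.2633, 0.1596]
ee_rot: [0.638, 0.77, -0.01, -0.003]
ft_force: [-0.1, 0.2, -6.5]
finger_gap: 0.0434
grasp_force: 64.2
```

```bash
python3 -c "
from h import *
need(.49,.20,.24,101); print(get_obs()['q'].round(2), get_obs()['grasp_force'])"
```

```text
t 8.55 tcp [0.397  0.2633 0.1596] theta 100.71 shift now [-80.2  78.1 -81.1] | turn -0.29 then shift [-79.9  79.2 -80.4] gap 0.0434
[-0.97  0.33  0.35  2.05 -0.15  0.81 -0.34] 64.23614501953125
```

Emit:
{"fn": "play_rows", "kwargs": {
  "rows": [-20,20,-20,0,-20,20,-20,0,-20,20,-20,0,-20,19,-20,0,0,0,0,0,0,0,0,0]
}}

```text
t: 9.15
tcp_pos: [0.4912, 0.2001, 0.2391]
ee_rot: [0.64, 0.768, -0.01, -0.002]
ft_force: [-0.4, -0.1, -7.5]
finger_gap: 0.0429
grasp_force: 64.3
```

```bash
python3 - <<'E'
from h import *
need(.4865,.299,.20,101)
o=get_obs(); c=get_calibration("wrist"); im=read_camera("wrist"); print(R.from_quat(o["ee_rot"]).as_matrix().round(4)); print(c["position"])
np.savez("w2.npz",im=im,p=c["position"],r=c["rotation"])
crop(im,0,0,560,420,800/560,"pics/w2.png")
E
```

```text
t 9.15 tcp [0.4912 0.2001 0.2391] theta 100.39 shift now [98.4 13.8 38. ] | turn -0.61 then shift [98.  14.2 39.1] gap 0.0429
[[-0.1803  0.9835 -0.0159]
 [ 0.9836  0.1801 -0.0118]
 [-0.0088 -0.0178 -0.9998]]
[0.48085018 0.27007205 0.3562957 ]
```

View pics/w2.png

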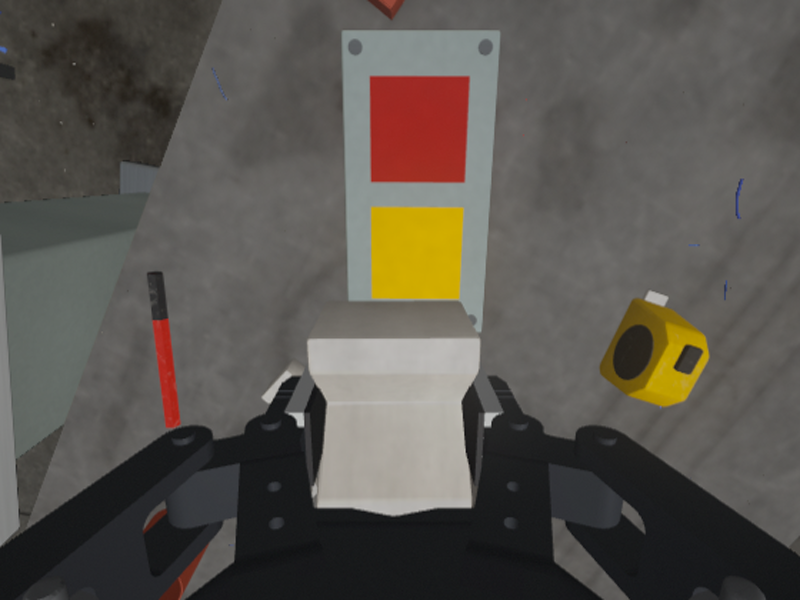

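```bash
cat >> h.py <<'E'
def quad(im,lo,hi,minarea=300):
    hsv=cv2.cvtColor(cv2.GaussianBlur(im,(3,3),0),cv2.COLOR_RGB2HSV); m=cv2.inRange(hsv,lo,hi)
    cs=[k for k in cv2.findContours(m,cv2.RETR_EXTERNAL,cv2.CHAIN_APPROX_NONE)[0] if cv2.contourArea(k)>minarea]
    return [(cv2.contourArea(k),cv2.approxPolyDP(k,.04*cv2.arcLength(k,True),True)[:,0]) for k in cs]
E
python3 - <<'E'
from h import *
w=np.load("w2.npz"); c=dict(mtx=get_calibration("wrist")["mtx"],position=w["p"],rotation=w["r"])
f=lambda u,v:(u*.7,v*.7)
P=lambda pts,z:np.array([bp(c,u,v,z)[:2] for u,v in pts])
for a,q in quad(w["im"],(0,150,90),(6,255,255))+quad(w["im"],(22,150,100),(35,255,255)):
    X=P(q,.0085); print(a,q.tolist(),X.round(4).tolist(),X.mean(0).round(4))
X=P([f(370.5,76.5),f(469,76),f(466,182),f(371,182)],.0085);print(X.round(4),X.mean(0))
for i,j in((0,1),(3,2),(3,0),(2,1)): d=X[j]-X[i]; print(np.linalg.norm(d).round(4),np.degrees(np.arctan2(d[1],d[0])).round(2))
o=get_obs(); M=R.from_quat(o["ee_rot"]).as_matrix()
Cr=R.from_quat(c["rotation"]).as_matrix()
for u,v,zt in((308,338,-10),(480,338,-10),(318,508,-10),(472,510,-10),(350,302,26),(460,302,26)):
    d=M.T@Cr@np.linalg.inv(c["mtx"])@[u*.7,v*.7,1]; p=M.T@(c["position"]-o["tcp_pos"])*1e3
    print(u,v,(p+d*(zt-p[2])/d[2]).round(1))
E
```

```text
708.0 [[114, 223], [107, 228], [122, 298]] [[0.309, 0.121], [0.3011, 0.1132], [0.3229, 0.0222]] [0.311  0.0855]
4706.5 [[260, 54], [260, 125], [323, 126], [327, 54]] [[0.4477, 0.329], [0.4592, 0.2614], [0.5252, 0.2725], [0.5136, 0.3409]] [0.4864 0.301 ]
2535.0 [[446, 209], [457, 249], [426, 266], [478, 280], [493, 235]] [[0.6823, 0.2091], [0.711, 0.1648], [0.6824, 0.1369], [0.7494, 0.131], [0.7456, 0.1893]] [0.7141 0.1662]
3899.5 [[260, 145], [260, 207], [320, 208], [323, 146]] [[0.4627, 0.2408], [0.4743, 0.1721], [0.5419, 0.1837], [0.5298, 0.2522]] [0.5022 0.2122]
[[0.4469 0.3293]
 [0.5148 0.3419]
 [0.5288 0.2717]
 [0.4593 0.2589]] [0.48744828 0.30044366]
0.069 10.5
0.0708 10.46
0.0715 99.91
0.0716 101.35
308 338 [ 29.1 -20.8 -10. ]
480 338 [ 29.   23.2 -10. ]
318 508 [-22.8 -20.7 -10. ]
472 510 [-23.5  23.6 -10. ]
350 302 [ 28.6 -13.4  26. ]
460 302 [28.6 23.2 26. ]
```

Emit:
{"fn": "play_rows", "kwargs": {
  "rows": [30,4,20,0,35,5,30,0,34,4,40,0,0,0,40,0,0,0,30,0,0,0,20,0,0,0,10,0,0,0,0,0,0,0,0,0]
}}

```text
t: 10.1
tcp_pos: [0.4832, 0.2968, 0.0506]
ee_rot: [0.639, 0.769, -0.009, -0.002]
ft_force: [0.1, 0.8, -5.4]
finger_gap: 0.0436
grasp_force: 64.4
```

```bash
python3 -c "
from h import *
need(.486,.3003,.0355,100.5)"
```

```text
t 10.1 tcp [0.4832 0.2968 0.0506] theta 100.62 shift now [ 3.   3.7 15. ] | turn 0.12 then shift [ 2.9  3.4 15.1] gap 0.0436
```

Emit:
{"fn": "play_rows", "kwargs": {
  "rows": [3,3.6,0,0,0,0,6,0,0,0,5,0,0,0,3,0,0,0,1,0,0,0,0,0,0,0,0,0]
}}

```text
t: 10.8
tcp_pos: [0.486, 0.2997, 0.035]
ee_rot: [0.639, 0.769, -0.01, -0.002]
ft_force: [0.2, 0.1, -5.8]
finger_gap: 0.043
grasp_force: 64.3
```

```bash
python3 -c "
from h import *
need(.486,.3003,.0345,100.5)"
```

```text
t 10.8 tcp [0.486  0.2997 0.035 ] theta 100.62 shift now [0.6 0.2 0.4] | turn 0.12 then shift [0.6 0.1 0.5] gap 0.043
```

Emit:
{"fn": "play_rows", "kwargs": {
  "rows": [0.6,0,0.7,0,0,0,0.5,0,0,0,0,0]
}}

```text
t: 11.1
tcp_pos: [0.486, 0.3, 0.0345]
ee_rot: [0.639, 0.769, -0.009, -0.002]
ft_force: [-2.6, -3.2, 6.0]
finger_gap: 0.0433
grasp_force: 65.6
```

Emit:
{"fn": "play_rows", "kwargs": {
  "rows": [0,0,0,0,0,0,0,0,0,0,0,0,0,0,0,0,0,0,0,0],
  "gripper": 65
}}

```text
t: 11.6
tcp_pos: [0.4858, 0.3004, 0.0337]
ee_rot: [0.639, 0.769, -0.009, -0.002]
ft_force: [-0.9, -0.2, -0.1]
finger_gap: 0.0651
grasp_force: 0.0
```

Emit:
{"fn": "play_rows", "kwargs": {
  "rows": [0,0,-20,0,0,0,-35,0,0,0,-45,0,0,0,-40,8,0,0,0,8,0,0,0,8,0,0,0,8,0,0,0,8,0,0,0,8,0,0,0,8,0,0,0,8,0,0,0,8],
  "gripper": 75
}}

```text
t: 12.8
tcp_pos: [0.4878, 0.3021, 0.1737]
ee_rot: [0.97, 0.244, -0.009, 0.004]
ft_force: [-0.3, -0.0, -0.0]
finger_gap: 0.0748
grasp_force: 0.0
```

Emit:
{"fn": "play_rows", "kwargs": {
  "rows": [0,0,0,8.5,0,0,0,8.5,0,0,0,8.5,-25,35,0,0,-25,40,0,0,-20,40,0,0,0,45,0,0,0,45,0,0,0,45,0,0,0,45,0,0,0,45,0,0,0,45,0,0]
}}

```text
t: 14.0
tcp_pos: [0.4389, -0.0877, 0.1794]
ee_rot: [1.0, 0.027, -0.008, 0.006]
ft_force: [0.1, -0.0, -0.1]
finger_gap: 0.075
grasp_force: 0.0
```

```bash
python3 -c "
from h import *
need(.481,-.2495,.12,2.8); print(get_obs()['q'].round(2))"
```

```text
t 14.0 tcp [ 0.4389 -0.0877  0.1794] theta 3.14 shift now [ 34.1 163.2  60.6] | turn 0.34 then shift [ 34.2 163.6  59.4] gap 0.075
[-0.66  0.33  0.94  2.13 -0.34  0.85 -1.04]
```

Emit:
{"fn": "play_rows", "kwargs": {
  "rows": [10,40,0,0,12,40,0,0,12,43,0,0,0,40,20,0,0,0,40,0,0,0,30,0,0,0,20,0,0,0,15,0,0,0,0,0,0,0,0,0],
  "gripper": 63
}}

```text
t: 15.0
tcp_pos: [0.4802, -0.2488, 0.056]
ee_rot: [1.0, 0.027, -0.008, 0.006]
ft_force: [0.4, 0.2, 0.4]
finger_gap: 0.0625
grasp_force: 0.0
```

```bash
python3 -c "
from h import *
need(.481,-.2495,.0265,2.8)"
```

```text
t 15.0 tcp [ 0.4802 -0.2488  0.056 ] theta 3.11 shift now [ 1.3  0.4 29.5] | turn 0.31 then shift [ 0.8  0.7 29.5] gap 0.0625
```

Emit:
{"fn": "play_rows", "kwargs": {
  "rows": [0.9,0.5,10,0,0,0,10,0,0,0,7,0,0,0,2.5,0,0,0,0,0]
}}

```text
t: 15.5
tcp_pos: [0.48, -0.2493, 0.0255]
ee_rot: [1.0, 0.027, -0.008, 0.006]
ft_force: [0.2, -0.6, 0.2]
finger_gap: 0.063
grasp_force: 0.0
```

Emit:
{"fn": "play_rows", "kwargs": {
  "rows": [0,0,0,0,0,0,0,0,0,0,0,0,0,0,0,0,0,0,0,0,0,0,0,0,0,0,0,0],
  "gripper": 20
}}

```text
t: 16.2
tcp_pos: [0.4806, -0.2501, 0.0266]
ee_rot: [1.0, 0.027, -0.007, 0.006]
ft_force: [-2.4, -2.3, 6.1]
finger_gap: 0.0442
grasp_force: 61.9
```

Emit:
{"fn": "play_rows", "kwargs": {
  "rows": [0,0,-10,0,0,0,-25,0,-15,0,-40,0,-20,0,-45,0,-20,-25,-30,0,0,-45,0,0,0,-45,0,0,0,-45,0,0,0,-45,0,0,0,-45,0,0,0,-45,0,0,0,-45,0,-4]
}}

```text
t: 17.4
tcp_pos: [0.4082, 0.0909, 0.1733]
ee_rot: [0.998, 0.062, -0.008, 0.005]
ft_force: [2.2, -0.1, -3.8]
finger_gap: 0.0445
grasp_force: 62.3
```

Emit:
{"fn": "play_rows", "kwargs": {
  "rows": [0,0,0,-8.5,0,0,0,-8.5,0,0,0,-8.5,0,0,0,-8.5,0,0,0,-8.5,0,0,0,-8.5,0,0,0,-8.5,0,0,0,-8.5,0,0,0,-8.5,0,0,0,-8.5,0,0,0,-8.5,0,0,0,0]
}}

```text
t: 18.6
tcp_pos: [0.4088, 0.0887, 0.1733]
ee_rot: [0.638, 0.77, -0.01, -0.002]
ft_force: [0.5, -0.9, -3.0]
finger_gap: 0.0441
grasp_force: 62.3
```

```bash
python3 -c "
from h import *
need(.505,.11,.22,100.5); o=get_obs();print(o['q'].round(2),o['grasp_force'],R.from_quat(o['ee_rot']).as_matrix()[:,2].round(4))"
```

```text
t 18.6 tcp [0.4088 0.0887 0.1733] theta 100.74 shift now [  2.6  97.6 -48.5] | turn 0.24 then shift [  3.4  98.4 -46.7] gap 0.0441
[-0.8   0.22  0.54  2.17 -0.15  0.8   0.02] 62.32501745223999 [-0.0158 -0.0119 -0.9998]
```

Emit:
{"fn": "play_rows", "kwargs": {
  "rows": [0,30,-15,0.2,0,30,-15,0,0,20,-10,0,3,18,-7,0,0,0,0,0,0,0,0,0]
}}

```text
t: 19.2
tcp_pos: [0.5053, 0.1101, 0.218]
ee_rot: [0.641, 0.767, -0.01, -0.002]
ft_force: [-0.7, -0.6, -3.9]
finger_gap: 0.0446
grasp_force: 63.0
```

```bash
python3 - <<'E'
from h import *
o=get_obs(); c=get_calibration("wrist"); im=read_camera("wrist")
np.savez("w3.npz",im=im,p=c["position"],r=c["rotation"],tp=o["tcp_pos"],tr=o["ee_rot"])
need(.5032,.212,.0355,100.5)
crop(im,180,0,266,200,3,"pics/w3.png")
E
```

```text
t 19.25 tcp [0.5047 0.1099 0.2178] theta 100.27 shift now [102.4  20.2 181. ] | turn -0.23 then shift [100.6  17.1 182.3] gap 0.0446
```

View pics/w3.png

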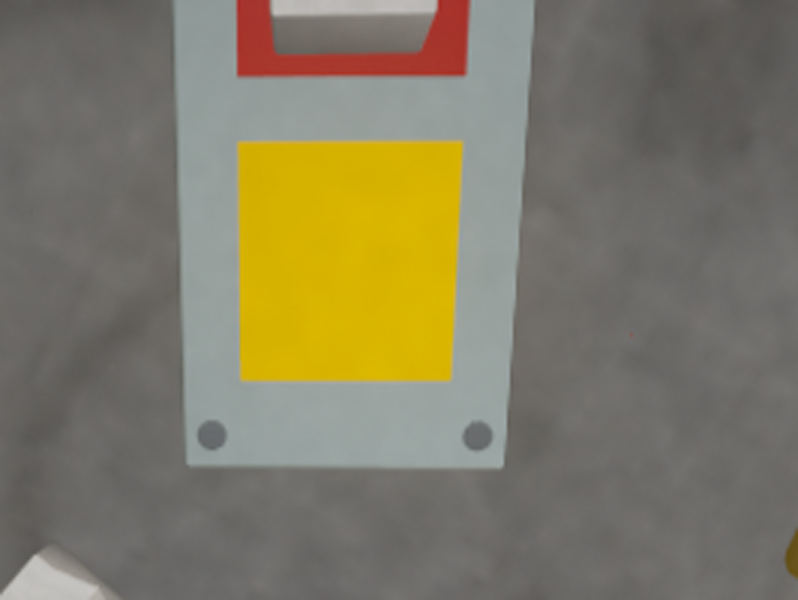

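```bash
python3 - <<'E'
from h import *
w=np.load("w3.npz"); c=dict(mtx=get_calibration("wrist")["mtx"],position=w["p"],rotation=w["r"])
g=lambda u,v:((u+.5)/3-.5+180,(v+.5)/3-.5)
X=np.array([bp(c,*g(*p),.0085)[:2] for p in((238,142),(463,142),(452,381),(240,381))]); print("yellow",X.mean(0).round(4),X.round(4).tolist())
V=np.array([bp(c,*g(*p),.0085)[:2] for p in((278,53),(421,53))]); print("Vedge",V.round(4).tolist(), V.mean(0)+.03*np.array([-.182,.983]))
d=X[1]-X[0];print(np.degrees(np.arctan2(d[1],d[0])));d=X[0]-X[3];print(np.degrees(np.arctan2(d[1],d[0])));d=X[1]-X[2];print(np.degrees(np.arctan2(d[1],d[0])))
M=R.from_quat(w["tr"]).as_matrix(); Cr=R.from_quat(c["rotation"]).as_matrix()
for a,q in quad(w["im"],(100,120,40),(120,255,255),2000):
    print(a,q.tolist())
    for u,v in q:
        r=M.T@Cr@np.linalg.inv(c["mtx"])@[u,v,1]; p=M.T@(c["position"]-w["tp"])*1e3
        print((p+r*(-9.5-p[2])/r[2]).round(1),(p+r*(26.5-p[2])/r[2]).round(1))
E
```

```text
yellow [0.5028 0.2117] [[0.462, 0.241], [0.5309, 0.2532], [0.5439, 0.1827], [0.4744, 0.17]]
Vedge [[0.47, 0.2673], [0.5128, 0.2748]] [0.48591599 0.30053286]
10.06562563300577
99.97723040479121
100.37211950932452
16374.0 [[229, 212], [222, 355], [327, 356], [321, 212]]
[ 39.2 -16.4  -9.5] [ 29.1 -21.9  26.5]
[-21.7 -21.7  -9.5] [-52.1 -28.9  26.5]
[-22.1  21.4  -9.5] [-52.6  28.4  26.5]
[39.2 16.5 -9.5] [29.1 21.8 26.5]
```

Emit:
{"fn": "play_rows", "kwargs": {
  "rows": [25,5,20,0,25,5,30,0,25,4,40,0,25,3,30,0,0,0,25,0,0,0,15,0,0,0,7,0,0,0,0,0,0,0,0,0]
}}

```text
t: 20.15
tcp_pos: [0.502, 0.2094, 0.0508]
ee_rot: [0.64, 0.768, -0.009, -0.002]
ft_force: [-0.3, 0.0, -2.2]
finger_gap: 0.0441
grasp_force: 62.8
```

```bash
python3 -c "
from h import *
need(.5029,.2127,.036,100.4)"
```

```text
t 20.15 tcp [0.502  0.2094 0.0508] theta 100.37 shift now [ 3.2  1.7 14.8] | turn -0.03 then shift [ 3.   1.4 14.8] gap 0.0441
```

Emit:
{"fn": "play_rows", "kwargs": {
  "rows": [3.2,1.6,0,0,0,0,6,0,0,0,5,0,0,0,3,0,0,0,1,0,0,0,0.6,0,0,0,0,0,0,0,0,0]
}}

```text
t: 20.95
tcp_pos: [0.5023, 0.2129, 0.0351]
ee_rot: [0.64, 0.768, -0.01, -0.002]
ft_force: [-4.6, 0.1, 9.6]
finger_gap: 0.0442
grasp_force: 64.3
```

```bash
python3 -c "
from h import *
need(.5029,.2127,.036,100.4)"
```

```text
t 20.95 tcp [0.5023 0.2129 0.0351] theta 100.41 shift now [-0.3  0.5 -0.9] | turn 0.01 then shift [-0.3  0.5 -0.9] gap 0.0442
```

Emit:
{"fn": "play_rows", "kwargs": {
  "rows": [0,0,0,0,0,0,0,0,0,0,0,0,0,0,0,0,0,0,-10,0,0,0,-35,0,0,0,-45,5.2,0,0,-45,5.2,-20,-20,0,0,-35,-30,0,0,-45,-30,0,0,-45,0,0,0],
  "gripper": 65
}}

```text
t: 22.15
tcp_pos: [0.4232, 0.0723, 0.1725]
ee_rot: [0.706, 0.708, -0.01, -0.003]
ft_force: [1.2, -0.5, 0.0]
finger_gap: 0.0649
grasp_force: 0.0
```

Emit:
{"fn": "play_rows", "kwargs": {
  "rows": [-45,0,0,0,-45,0,0,0,-45,0,0,0,-45,0,0,0,-45,0,0,0,-45,0,0,0,-45,0,0,0,-45,5,0,0,-45,10,0,0,-45,10,0,0,-25,0,0,0,0,0,0,0],
  "gripper": 45
}}

```text
t: 23.35
tcp_pos: [0.4507, -0.4066, 0.1786]
ee_rot: [0.709, 0.705, -0.011, -0.0]
ft_force: [-0.6, -0.4, 0.5]
finger_gap: 0.0452
grasp_force: 0.0
```

```bash
python3 - <<'E'
from h import *
need(.454,-.45,.2,90); print(get_obs()['q'].round(2))
E
```

```text
t 23.35 tcp [ 0.4507 -0.4066  0.1786] theta 89.74 shift now [-43.7   3.2 -20.8] | turn -0.26 then shift [-43.4   3.3 -21.4] gap 0.0452
[ 0.19  0.54  0.67  1.75 -0.37  0.98  0.99]
```

Emit:
{"fn": "play_rows", "kwargs": {
  "rows": [-30,3,-15,0,-20,0,-15,0,0,0,0,0,0,0,0,0]
}}

```text
t: 23.75
tcp_pos: [0.4556, -0.451, 0.2086]
ee_rot: [0.707, 0.707, -0.009, -0.001]
ft_force: [0.4, -0.1, -0.3]
finger_gap: 0.0452
grasp_force: 0.0
```

```bash
python3 - <<'E'
from h import *
o=get_obs(); c=get_calibration("wrist"); im=read_camera("wrist")
np.savez("w4.npz",im=im,p=c["position"],r=c["rotation"],tp=o["tcp_pos"],tr=o["ee_rot"])
need(.454,-.381,.05,90)
crop(im,150,20,266,200,3,"pics/w4.png")
E
```

```text
t 23.8 tcp [ 0.4557 -0.4502  0.208 ] theta 90.06 shift now [ 70.9   0.8 157.3] | turn 0.06 then shift [ 69.2  -1.7 158. ] gap 0.045
```

View pics/w4.png

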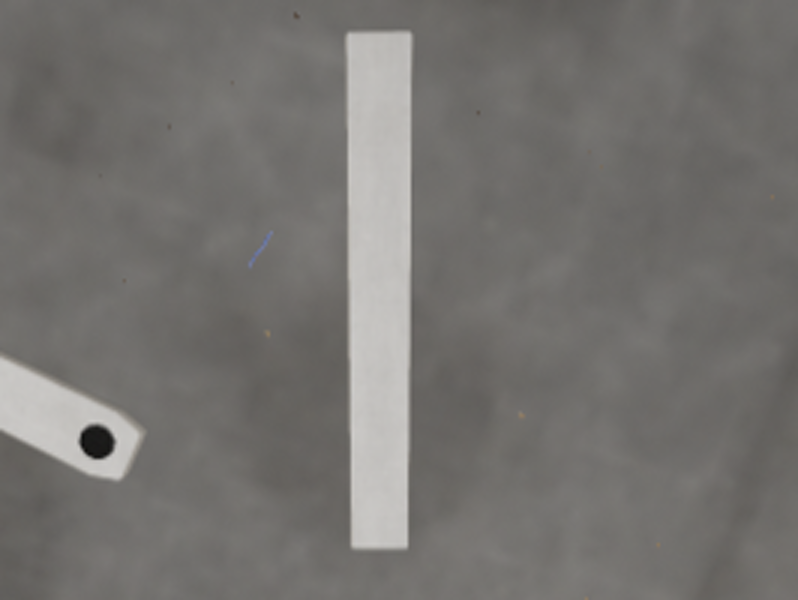

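```bash
python3 - <<'E'
from h import *
w=np.load("w4.npz"); c=dict(mtx=get_calibration("wrist")["mtx"],position=w["p"],rotation=w["r"])
X=np.array([bp(c,(u+.5)/3-.5+150,(v+.5)/3-.5+20,.008)[:2] for u,v in((346,32),(412,32),(408,548),(351,548))]); print(X.round(4).tolist(),X.mean(0).round(4))
m=(X[0]+X[1]-X[2]-X[3])/2; print(np.linalg.norm(m),np.degrees(np.arctan2(m[1],m[0])))
x,y=X.mean(0); need(x,y,.05,90)
E
```

```text
[[0.443, -0.3033], [0.4628, -0.3034], [0.4632, -0.4627], [0.4434, -0.4628]] [ 0.4531 -0.3831]
0.15943257174447872 90.14969169594191
t 23.8 tcp [ 0.4557 -0.4502  0.208 ] theta 90.06 shift now [ 6.880e+01 -1.000e-01  1.573e+02] | turn 0.06 then shift [ 67.1  -2.6 158. ] gap 0.045
```

Emit:
{"fn": "play_rows", "kwargs": {
  "rows": [20,0,20,0,28,0,30,0,20.5,0,40,0,0,0,30,0,0,0,25,0,0,0,12,0,0,0,0,0,0,0,0,0]
}}

```text
t: 24.6
tcp_pos: [0.4535, -0.3851, 0.0511]
ee_rot: [0.707, 0.707, -0.01, -0.001]
ft_force: [0.4, -0.1, 1.1]
finger_gap: 0.045
grasp_force: 0.0
```

```bash
python3 -c "
from h import *
need(.4531,-.3831,.0255,90)"
```

```text
t 24.6 tcp [ 0.4535 -0.3851  0.0511] theta 90.03 shift now [ 2.3  0.  25.6] | turn 0.03 then shift [ 2.  -0.4 25.6] gap 0.045
```

Emit:
{"fn": "play_rows", "kwargs": {
  "rows": [2.3,0,8,0,0,0,8,0,0,0,6,0,0,0,3.3,0,0,0,0,0,0,0,0,0],
  "gripper": 36
}}

```text
t: 25.2
tcp_pos: [0.4527, -0.3832, 0.025]
ee_rot: [0.707, 0.707, -0.01, -0.001]
ft_force: [-0.2, 0.3, -0.4]
finger_gap: 0.0362
grasp_force: 0.0
```

Emit:
{"fn": "play_rows", "kwargs": {
  "rows": [0,0,0,0,0,0,0,0,0,0,0,0,0,0,0,0,0,0,0,0,0,0,0,0,0,0,0,0],
  "gripper": 5
}}

```text
t: 25.9
tcp_pos: [0.4536, -0.3835, 0.0258]
ee_rot: [0.707, 0.707, -0.009, -0.0]
ft_force: [1.5, 0.1, 5.0]
finger_gap: 0.0177
grasp_force: 59.3
```

```bash
python3 -c "
from h import *
need(.4531,-.3831,.0255,90)"
```

```text
t 25.9 tcp [ 0.4536 -0.3835  0.0258] theta 90.03 shift now [ 0.4 -0.5  0.3] | turn 0.03 then shift [ 0.4 -0.5  0.3] gap 0.0177
```

Emit:
{"fn": "play_rows", "kwargs": {
  "rows": [0,0,-10,0,0,0,-30,0,0,-10,-45,0,0,-10,-45,0,30,-10,-40,0,45,0,0,0,45,0,0,0,45,0,0,0,45,0,0,0,45,0,0,0,45,0,0,0,45,0,0,0]
}}

```text
t: 27.1
tcp_pos: [0.4246, -0.0351, 0.1909]
ee_rot: [0.707, 0.707, -0.01, -0.001]
ft_force: [0.3, 0.9, -3.2]
finger_gap: 0.0177
grasp_force: 59.1
```

Emit:
{"fn": "play_rows", "kwargs": {
  "rows": [45,0,0,0,45,0,0,0,45,0,0,0,45,0,0,0,45,0,0,0,35,20,0,0,20,20,0,0,0,15,0,-3.4,0,0,0,-3.5,0,0,0,-3.5,0,0,0,0]
}}

```text
t: 28.2
tcp_pos: [0.4801, 0.2428, 0.1864]
ee_rot: [0.64, 0.768, -0.01, -0.002]
ft_force: [-0.4, 0.9, -3.1]
finger_gap: 0.0179
grasp_force: 59.3
```

```bash
python3 -c "
from h import *
need(.4946,.2563,.085,100.4); print(get_obs()['grasp_force'])"
```

```text
t 28.2 tcp [0.4801 0.2428 0.1864] theta 100.45 shift now [ 11.7  18.6 101. ] | turn 0.05 then shift [ 10.7  16.8 101.4] gap 0.0179
59.263644218444824
```

Emit:
{"fn": "play_rows", "kwargs": {
  "rows": [6,9,30,0,5.7,9.6,35,0,0,0,25,0,0,0,11,0,0,0,0,0,0,0,0,0]
}}

```text
t: 28.8
tcp_pos: [0.4954, 0.2569, 0.0859]
ee_rot: [0.64, 0.768, -0.009, -0.002]
ft_force: [0.7, 0.3, -2.7]
finger_gap: 0.018
grasp_force: 59.3
```

```bash
python3 -c "
from h import *
need(.4946,.2563,.0710,100.4)
c=get_calibration('scene');im=read_camera('scene');im2=read_camera('side')
rs=lambda a,s:cv2.resize(a,None,fx=s,fy=s,interpolation=cv2.INTER_CUBIC)
cv2.imwrite('pics/p1.png',np.hstack([rs(im[180:255,185:285],4),rs(im2[260:335,200:300],4)])[:,:,::-1])
"
```

```text
t 28.8 tcp [0.4954 0.2569 0.0859] theta 100.36 shift now [-0.3 -0.7 14.9] | turn -0.04 then shift [-0.4 -0.9 14.9] gap 0.018
```

View pics/p1.png

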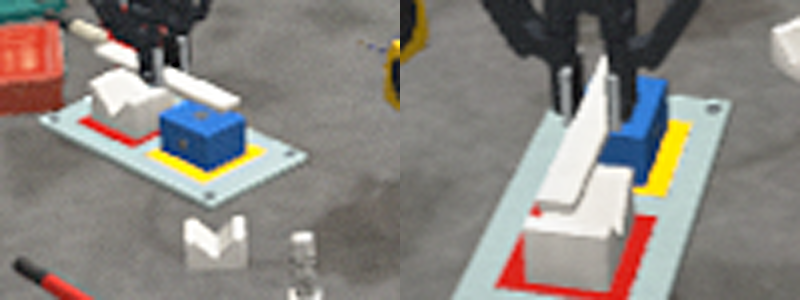

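The picture shows both blocks square on their spots: the V-block on red at (130,105) and the spacer on yellow at (203,133). The bar is above them, in line with the plate.

Emit:
{"fn": "play_rows", "kwargs": {
  "rows": [-0.3,-0.7,5,0,0,0,5,0,0,0,3,0,0,0,1.5,0,0,0,0.8,0,0,0,0,0,0,0,0,0]
}}

```text
t: 29.6
tcp_pos: [0.494, 0.2563, 0.0698]
ee_rot: [0.64, 0.768, -0.01, -0.002]
ft_force: [-1.7, -1.1, 2.4]
finger_gap: 0.0177
grasp_force: 59.8
```

Emit:
{"fn": "play_rows", "kwargs": {
  "rows": [0,0,0,0,0,0,0,0,0,0,0,0,0,0,0,0,0,0,-10,0,0,0,-30,0,0,0,-45,0,0,0,-35,5.2,-20,-15,0,5.2,-45,-20,0,0,-45,-20,0,0,-45,0,0,0],
  "gripper": 36
}}

```text
t: 30.8
tcp_pos: [0.4403, 0.1003, 0.1928]
ee_rot: [0.706, 0.708, -0.01, -0.002]
ft_force: [1.5, -0.1, -0.0]
finger_gap: 0.0364
grasp_force: 0.0
```

Emit:
{"fn": "play_rows", "kwargs": {
  "rows": [-45,0,0,0,-45,0,0,0,-45,0,0,0,-20,0,0,0,0,0,0,0,0,0,0,0]
}}

```text
t: 31.4
tcp_pos: [0.443, -0.0534, 0.1947]
ee_rot: [0.707, 0.707, -0.009, -0.001]
ft_force: [-0.1, 1.0, 1.0]
finger_gap: 0.0359
grasp_force: 0.0
```

```bash
python3 - <<'E'
from h import *
o=get_obs(); c=get_calibration("wrist"); im=read_camera("wrist")
np.savez("w5.npz",im=im,p=c["position"],r=c["rotation"],tp=o["tcp_pos"],tr=o["ee_rot"])
need(.4445,-.0195,.13,90); print(proj(c,[[.4445,-.0195,.01],[.4445,-.0195,.06]]))
u,v=proj(c,[.4445,-.0195,.03]).astype(int); print(u,v)
x0=min(max(u-66,0),428);y0=min(max(v-50,0),320);print(x0,y0)
crop(im,x0,y0,132,100,6,"pics/w5.png")
E
```

```text
t 31.45 tcp [ 0.4431 -0.0526  0.1945] theta 90.05 shift now [33.9  2.4 64.1] | turn 0.05 then shift [33.1  1.4 64.5] gap 0.0358
[[279.8860125  160.14210893]
 [279.75926731 167.88626453]]
279 162
213 112
```

View pics/w5.png

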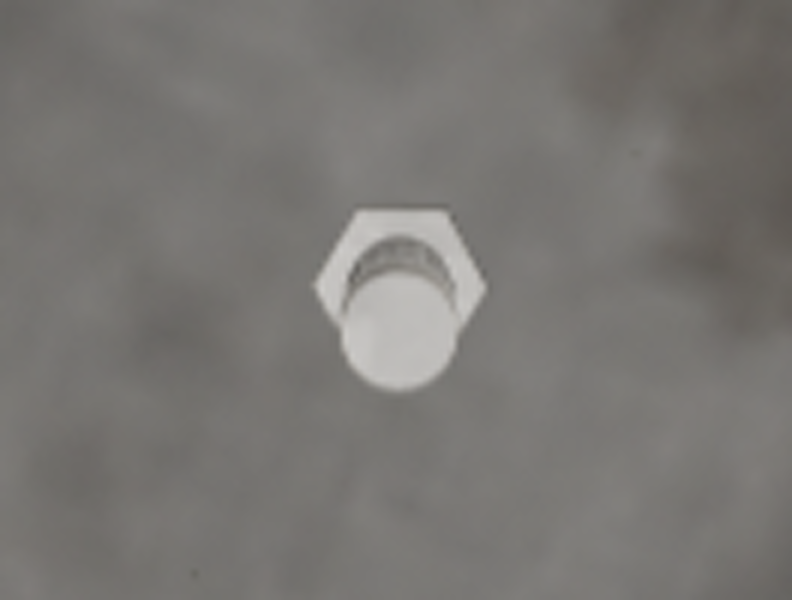

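Emit:
{"fn": "play_rows", "kwargs": {
  "rows": [17,1.2,20,0,18,1.5,35,0,0,0,35,0,0,0,25,0,0,0,0,0,0,0,0,0]
}}

```text
t: 32.05
tcp_pos: [0.4439, -0.0191, 0.0791]
ee_rot: [0.707, 0.708, -0.01, -0.001]
ft_force: [-0.5, 0.3, -0.0]
finger_gap: 0.036
grasp_force: 0.0
```

```bash
python3 -c "
from h import *
need(.444,-.0188,.046,90)"
```

```text
t 32.05 tcp [ 0.4439 -0.0191  0.0791] theta 90.09 shift now [ 0.7  0.7 33.1] | turn 0.09 then shift [ 0.3  0.1 33.1] gap 0.036
```

Emit:
{"fn": "play_rows", "kwargs": {
  "rows": [0.7,0.6,11,0,0,0,11,0,0,0,8,0,0,0,3,0,0,0,0,0,0,0,0,0]
}}

```text
t: 32.65
tcp_pos: [0.444, -0.0197, 0.0459]
ee_rot: [0.707, 0.707, -0.01, -0.001]
ft_force: [-0.2, 0.6, 0.6]
finger_gap: 0.0361
grasp_force: 0.0
```

Emit:
{"fn": "play_rows", "kwargs": {
  "rows": [0,0,0,0,0,0,0,0,0,0,0,0,0,0,0,0,0,0,0,0,0,0,0,0,0,0,0,0],
  "gripper": 3
}}

```text
t: 33.35
tcp_pos: [0.4443, -0.0196, 0.0462]
ee_rot: [0.707, 0.707, -0.009, -0.001]
ft_force: [0.0, -1.2, 5.0]
finger_gap: 0.0143
grasp_force: 58.3
```

```bash
python3 -c "
from h import *
need(.444,-.0188,.046,90)"
```

```text
t 33.35 tcp [ 0.4443 -0.0196  0.0462] theta 90.01 shift now [ 0.8 -0.3  0.2] | turn 0.01 then shift [ 0.8 -0.3  0.2] gap 0.0143
```

Emit:
{"fn": "play_rows", "kwargs": {
  "rows": [0,0,-8,0,0,0,-25,0,0,0,-40,0,0,0,-45,0,0,0,-40,0,40,0,0,0,45,0,0,0,45,0,0,-3.4,20,15,0,-3.5,0,20,0,-3.5,0,0,0,0,0,0,0,0]
}}

```text
t: 34.55
tcp_pos: [0.4796, 0.1351, 0.2014]
ee_rot: [0.641, 0.768, -0.01, -0.002]
ft_force: [-0.8, 0.4, -1.7]
finger_gap: 0.0145
grasp_force: 58.7
```

```bash
python3 - <<'E'
from h import *
o=get_obs(); c=get_calibration("wrist"); im=read_camera("wrist")
np.savez("w6.npz",im=im,p=c["position"],r=c["rotation"],tp=o["tcp_pos"],tr=o["ee_rot"])
need(.494,.2563,.15,100.4)
crop(im,150,0,266,200,3,"pics/w6.png")
E
```

```text
t 34.6 tcp [0.4793 0.1349 0.2013] theta 100.31 shift now [117.3  37.1  49.6] | turn -0.09 then shift [116.8  36.4  51.3] gap 0.0146
```

View pics/w6.png

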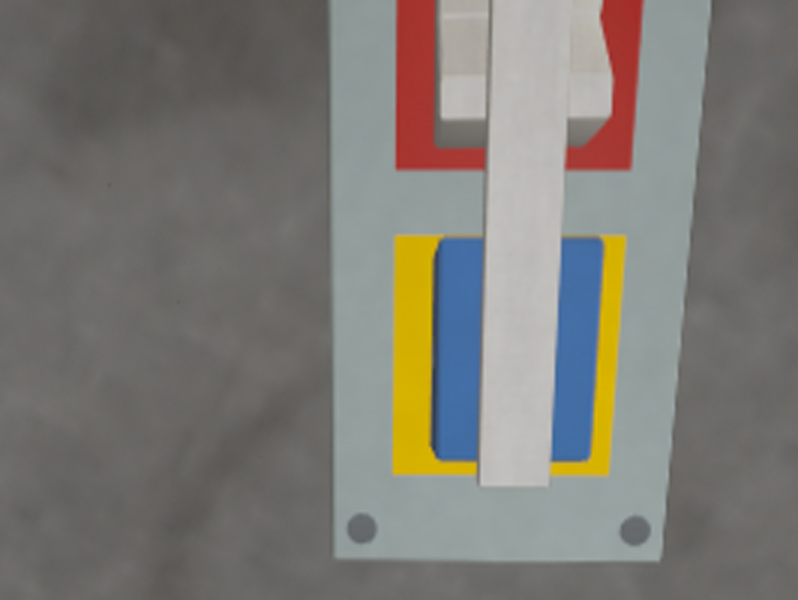

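```bash
python3 - <<'E'
from h import *
w=np.load("w6.npz"); c=dict(mtx=get_calibration("wrist")["mtx"],position=w["p"],rotation=w["r"])
B=lambda p,z:np.array([bp(c,(u+.5)/3-.5+150,(v+.5)/3-.5,z)[:2] for u,v in p])
e=B([(480,486),(550,486),(491,2),(574,2)],.0525); n=(e[0]+e[1])/2; f=(e[2]+e[3])/2
d=(f-n)/np.linalg.norm(f-n); print("bar end",n.round(4),"angle",np.degrees(np.arctan2(d[1],d[0])).round(2),"mid",(n+.08*d).round(4))
s=B([(438,238),(604,238),(592,461),(437,461)],.0445); print("spacer",s.mean(0).round(4),s.round(4).tolist())
p=B([(334,558),(661,560)],.008); pe=p.mean(0); print("plate end",p.round(4),(pe+.11*np.array([-np.sin(np.radians(10.4)),np.cos(np.radians(10.4))])).round(4))
y=B([(393,235),(626,235),(609,475),(393,475)],.0085);print("yellow",y.mean(0).round(4))
v=B([(440,118),(612,118)],.0445);print("V",(v.mean(0)+.03*np.array([-.18,.983])).round(4))
t=(n+.08*d); need(t[0],t[1],.15,100.4)
E
```

```text
bar end [0.5082 0.1783] angle 100.65 mid [0.4934 0.2569]
spacer [0.502  0.2133] [[0.4745, 0.2383], [0.5181, 0.2462], [0.5293, 0.1884], [0.4859, 0.1803]]
plate end [[0.4606 0.1394]
 [0.5677 0.1587]] [0.4943 0.2572]
yellow [0.5028 0.2119]
V [0.4858 0.3002]
t 34.6 tcp [0.4793 0.1349 0.2013] theta 100.31 shift now [118.   36.6  49.6] | turn -0.09 then shift [117.5  35.9  51.3] gap 0.0146
```

Emit:
{"fn": "play_rows", "kwargs": {
  "rows": [40,12,0,0,40,12,15,0,37,12.5,30,0,0,0,30,0,0,0,12,0,0,0,0,0,0,0,0,0]
}}

```text
t: 35.3
tcp_pos: [0.4939, 0.2549, 0.1138]
ee_rot: [0.641, 0.768, -0.009, -0.002]
ft_force: [0.5, 0.2, -1.8]
finger_gap: 0.0146
grasp_force: 58.7
```

```bash
python3 -c "
from h import *
need(.4939,.256,.0995,100.4)"
```

```text
t 35.3 tcp [0.4939 0.2549 0.1138] theta 100.28 shift now [ 1.2  0.5 14.3] | turn -0.12 then shift [ 1.1  0.2 14.3] gap 0.0146
```

Emit:
{"fn": "play_rows", "kwargs": {
  "rows": [1.2,0.4,6,0,0,0,5,0,0,0,2,0,0,0,1,0,0,0,0.5,0,0,0,0,0,0,0,0,0]
}}

```text
t: 36.0
tcp_pos: [0.4933, 0.2573, 0.0983]
ee_rot: [0.64, 0.768, -0.01, -0.002]
ft_force: [-1.1, -0.6, 1.3]
finger_gap: 0.0145
grasp_force: 58.8
```

Emit:
{"fn": "play_rows", "kwargs": {
  "rows": [0,0,0,0,0,0,0,0,0,0,0,0,0,0,0,0,0,0,0,0,0,0,-5,0,0,0,-10,0,0,0,-20,0,0,0,-30,0,0,0,-40,0,0,0,-40,0,0,0,0,0],
  "gripper": 38
}}

```text
t: 37.2
tcp_pos: [0.4984, 0.2598, 0.2492]
ee_rot: [0.64, 0.768, -0.005, -0.001]
ft_force: [1.3, -0.7, -0.6]
finger_gap: 0.0382
grasp_force: 0.0
```

Emit:
{"fn": "play_rows", "kwargs": {
  "rows": [-40,-20,0,0,-40,-20,0,0,-40,-20,0,0,-40,-20,0,0,0,0,0,0,0,0,0,0]
}}

```text
t: 37.8
tcp_pos: [0.4457, 0.0866, 0.2465]
ee_rot: [0.641, 0.768, -0.009, -0.002]
ft_force: [-0.4, 1.5, 0.3]
finger_gap: 0.0378
grasp_force: 0.0
```

```bash
python3 -c "
from h import *
im=read_camera('scene');im2=read_camera('side');w=read_camera('wrist')
rs=lambda a,s:cv2.resize(a,None,fx=s,fy=s,interpolation=cv2.INTER_CUBIC)
a=np.hstack([rs(im[170:245,185:285],4),rs(im2[245:320,200:300],4)]); b=cv2.resize(w[0:210],(800,300))
cv2.imwrite('pics/p2.png',np.vstack([a,b])[:,:,::-1]); print(get_obs()['t'])
"
```

```text
37.95
```

View pics/p2.png

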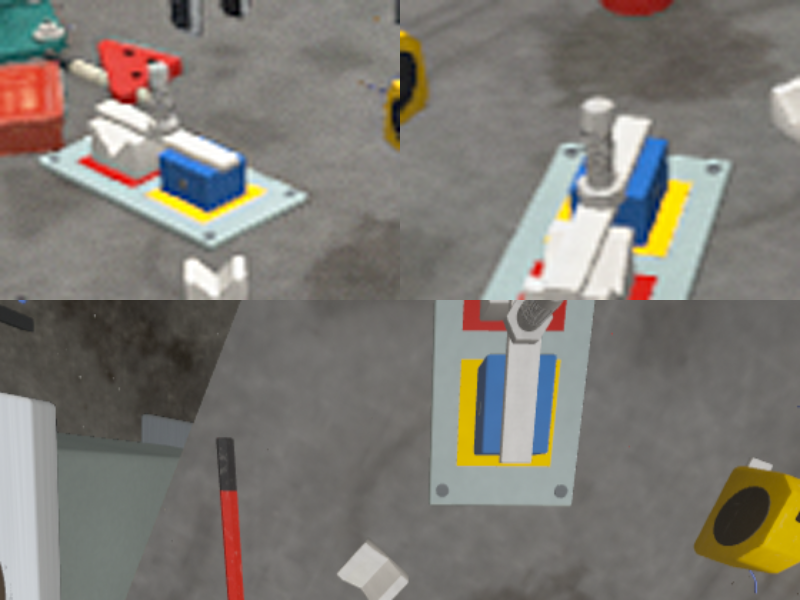

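The bolt stands upright on the bar's middle: (160,95) in the scene crop and (598,150) in the side crop. The bar lies across both blocks, and nothing is touching the robot.

```bash
python3 -c "
from cell import *
print(job_done())"
```

```text
the job is handed in; nothing more can be done
None
```

The job is handed in at about 38 s of 112 s: V-block on red, spacer on yellow (both within about 1.5 mm by the wrist camera), bar across both, bolt upright on its middle; the mug, tape measure and helmet stand were not approached.

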